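# Pop open the fuse door

### The arm

A 7-joint arm with a two-finger parallel gripper is mounted at the origin on a cart in front of the work surface, level with it; the furniture and walls round the work are solid. World frame = base frame: x ahead of the robot, y to its left, z up, the work surface at z = 0. Lengths are in m, angles in rad, forces in N, time in s.
With the tool pointing down it reaches from about 0.4 to 0.85 m from the base axis. Payload 4.5 kg.
Tool frame: the origin (TCP) lies at the very end of the fingers, on their centre line; the grasp point (between the pads) lies 19 mm behind it (r.grip_point_offset is the distance from the TCP to the grasp point, in m); z points along the fingers, y is the line along which they close (so a half turn about z gives the same grasp; the last joint's range is limited). The gripper opens to 88 mm and grips with 3 to 60 N. Pads are 18 mm wide; open, the fingers measure 123 mm over their backs; the gripper's body (75 mm by 187 mm) begins 45 mm behind the grasp point.
Start: joints at [-1.147, 0.689, -0.195, 1.565, 0.157, 0.902, -0.215], TCP at [0.237, 0.578, 0.239] pointing down, gripper open.
Joint ranges: [-3.01, 3.01], [-0.46, 2.08], [-1.47, 1.51], [0.13, 2.56], [-1, 4.14], [0.04, 2.09], [-2.66, 2.66]. Speed limits (rad/s): [2.57, 2.57, 3.14, 3.14, 3.14, 3.14, 3.14].

### API

Orientations are given as a unit quaternion [x, y, z, w].
In Python, from plant import r gives the robot as it stands.
- The arm moves only by the tool carry_out, never from a script. Its argument "rows" is a list of rows, each a list of 3 entries, a list of its own where there are three numbers: the shift along the tool's x, y, z in cm, then the turn, a rotation vector about the tool's x, y, z in degrees, then the closure, from 0 (fully open) to 1 (shut). A call has 1 to 12 rows; each row is the pose to reach, as a shift and turn from the pose commanded when the call began, along the tool's axes at that moment; what a row does not reach only later rows make up. A row lasts 1/10 s, in which the tool goes at most 50 mm and 8.59 degrees, less where a joint would pass 70% of its speed; a pose out of reach is approached as far as the arm can. A call with a gripper value outside its range is refused whole. The fingers move at their own pace and stop on an object; "newtons" is the grip in N (left out, the last holds). Time passes only in rows, so rows that repeat a pose let the fingers close. It gives the time, the measured TCP pose, the force, the opening and the grip force at its end, in the units of the state.
- r.get_state(): the state, without advancing time (a new reading comes with each control period).
- r.snapshot(name): name is "scene" or "top"; returns a dict with "image" (420x560x3 uint8, red, green, blue), "fx", "fy", "cx", "cy" (pixels), "pose" (4x4, takes a point from camera to world coordinates). Camera axes: x right, y up, looking along -z (the intrinsics and any distortion apply to the point x, -y, -z); pixel columns grow to the right and rows downward; lengths in m; the calibration is good to about 2 mm. A picture is of the moment at which its call begins. There is no depth.
- r.finish_job(): hands the job in; it is judged then, once.
The state is a dict: "clock": time; "q": joint angles; "qd": joint speeds; "joint_torque": joint torques, N m; "tool_pos": TCP position; "eef_rot": TCP orientation; "contact_force": force on the tool from outside, world axes, zero at the start; "moment": the same for the moment, N m; "opening": opening from 0.0 (shut) to 1.0 (fully open); "finger_force": force on a finger pad.
Only numpy, scipy, OpenCV 4.12 (cv2) and the standard library are available. Lean on these libraries where they do the work, as an engineer would, in place of code of your own. Each camera call takes 0.05 s, during which the arm holds its last target. There are 200 camera calls.

### The job

Open the fuse box: with a fingertip press the free edge of its narrow door (not the wide battery hatch on the other box) straight down once until the push-push latch lets go, then get out of the way so the door springs up by itself and stays open. Do not press the door shut again, leave the wide hatch shut, and do not shift or pick up the things standing around.

Things in the scene. Friction and masses are not known exactly. Their poses are not given: they have to be found in the camera images.
- fuse_box: grey sheet-metal box screwed to the worktop, 86 wide (y) x 120 deep (x) x 66 mm high, with the narrow door in its top. Origin: centre of its underside; its x axis points from the door's free edge (at x -50 mm) to the hinge (at x +40 mm), y runs along the hinge, z up. Free edge roughly toward the robot, yaw within 0.45; stands left or right of the battery box.
- battery_box: the other grey box, 144 wide (y) x 120 deep (x) x 66 mm high, same make, with the wide hatch in its top. Origin: centre of its underside; axes as for the fuse box. To be left alone.
- fuse_door (a joint): angle of the narrow door, rad: 0 to 0.01 shut and latched, negative pressed in (stop at -0.085), positive open (stop at 1.1). Push-push latch: from shut, 2 to 4 N press the free edge about 3 mm down (stop at about 7 mm) and the latch lets go; when the finger withdraws, a spring lifts the door to 1.1 in about a second and keeps it there. Pressing the open door right down latches it again.
- battery_hatch (a joint): angle of the wide hatch of the battery box, rad: same construction and latch, but 100 mm wide; 0 = shut. Must stay shut.
- fuse_latch_pin (a joint): sideways place in m of the small pin hidden in the fuse door's latch: 0 while latched, above 0.002 once the latch has let go and while the door is open, below -0.004 only while an opened door is being pressed shut again. Nothing to touch.
- fuse_door_press (a point): the place to press: upper face of the narrow door, midway across, 12 mm in from the free edge, 74 mm above the worktop when shut; moves with the door. The door is a grey slab 42 mm wide (y), 90 mm from hinge to free edge, 10 mm thick, 8 mm proud of the box; three fine black ribs mark its free edge.
- battery_hatch_press (a point): the same place on the wide hatch (not to be pressed).
- red_pack: loose red and black battery pack 106 x 73 x 48 mm, bystander; origin at the centre of its underside.
- hinges: loose flat steel hinge 40 x 70 x 9 mm, bystander lying to the left of the boxes; origin at the centre of its underside.
- tape: loose yellow and black tape measure 50 x 92 x 68 mm, bystander behind the boxes; origin at the centre of its underside.
- small_box: loose small white carton 41 x 62 x 26 mm, bystander behind the boxes; origin at the centre of its underside.

How it is judged:
By the outcome, as a careful person would: the job done as asked, in the order asked, and still so for the second after the job is handed in, with the robot touching nothing.
It also fails if it takes over 35 s, if anything falls off the work surface, if the arm or the gripper's body presses on something with over 40 N, if the wrist force passes 120 N, or if a joint passes its speed limit or range.

## Working session

There is one attempt and no reset: what is moved stays moved. The work goes in short steps, Python scripts to look and compute and a tool call to move; the robot and the scene stay as the last step left them, time stands still between calls to the robot, and variables do not carry over. Pictures are saved under pics/ and viewed, at most 10 in all, crops included, and the job is handed in when it is done.

Besides the shell and the picture viewer there is one more tool, called after "Emit:" by a JSON object that holds its "fn" and its "kwargs", one argument or row to a line. carry_out: Moves the arm, as the interface text tells. Its arguments: {"type":"object","properties":{"rows":{"type":"array"},"newtons":{"type":"number"}},"required":["rows"]}

```bash
mkdir -p pics; python3 - <<'E'
from plant import r
import cv2,pickle
for n in("scene","top"):
    s=r.snapshot(n); cv2.imwrite(f"pics/{n}0.png",s["image"][:,:,::-1]); pickle.dump(s,open(f"{n}0.pkl","wb"))
    print({k:v for k,v in s.items() if k!="image"})
st=r.get_state(); print(st)
E
```

```text
{'fx': 421.12377819899456, 'fy': 421.12377819899456, 'cx': 284.0605673306264, 'cy': 213.67999188214864, 'pose': array([[ 0.53125878,  0.43683374, -0.7259066 , -0.19072677],
       [-0.84720871,  0.27516812, -0.45444462, -0.56161928],
       [ 0.00122961,  0.85642209,  0.51627483,  0.62539913],
       [ 0.        ,  0.        ,  0.        ,  1.        ]])}
{'fx': 478.4076420677856, 'fy': 478.4076420677856, 'cx': 279.6028516137827, 'cy': 203.66585666258163, 'pose': array([[ 0.04261314,  0.97893744, -0.19966376,  0.3532938 ],
       [-0.99908959,  0.04134737, -0.01050694, -0.05998601],
       [-0.00203006,  0.19992972,  0.97980814,  1.26890365],
       [ 0.        ,  0.        ,  0.        ,  1.        ]])}
{'clock': 0.1, 'q': array([-1.14722071,  0.68987286, -0.19451818,  1.56621887,  0.15733416,
        0.90249146, -0.21511227]), 'qd': array([-0.00180574, -0.002371  , -0.00056976, -0.00376016,  0.00018686,
        0.00157637,  0.00033031]), 'joint_torque': array([-3.83267979e-03, -5.28497672e+01, -1.27187602e+00, -1.53838974e+01,
       -5.25674899e-02,  1.92842119e-03,  3.91756021e-05]), 'tool_pos': array([0.23732715, 0.57759197, 0.23801283]), 'eef_rot': array([ 1.93616595e-01,  9.81076947e-01, -7.94067200e-04, -8.27568672e-05]), 'contact_force': array([-0.22396988, -0.26682453, -0.13865041]), 'moment': array([-0.02756169, -0.01118455,  0.01677008]), 'finger_force': 0.0, 'opening': 1.0023375594125699}
```

View pics/top0.png

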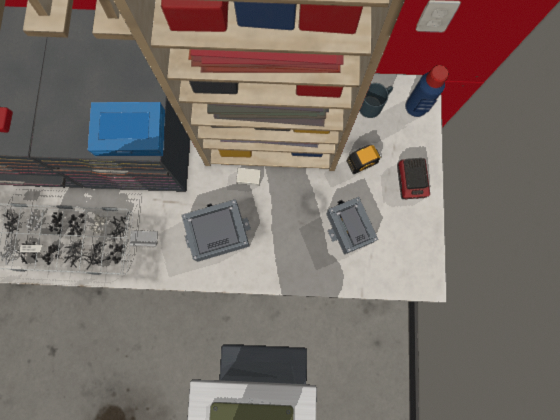

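View pics/scene0.png

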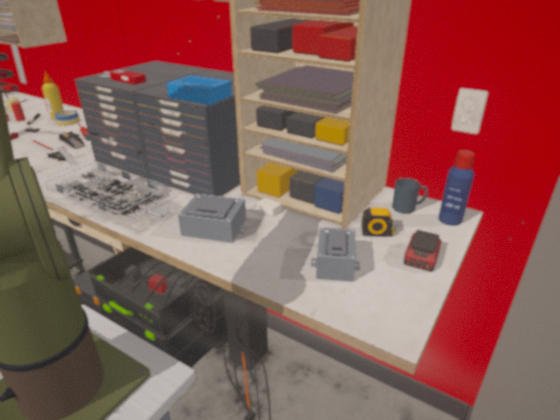

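The top view shows the wide box at about (217,230) and the narrow fuse box at about (352,226), with its free-edge ribs near (360,238). I'll enlarge the fuse box.

```bash
cat > h.py <<'E'
import numpy as np
def ray(s,u,v,z):
    d=s["pose"][:3,:3]@np.array([(u-s["cx"])/s["fx"],-(v-s["cy"])/s["fy"],-1]); o=s["pose"][:3,3]
    return o+d*(z-o[2])/d[2]
def proj(s,p):
    c=s["pose"][:3,:3].T@(np.asarray(p)-s["pose"][:3,3])
    return s["cx"]-s["fx"]*c[0]/c[2], s["cy"]+s["fy"]*c[1]/c[2]
E
python3 - <<'E'
import pickle,cv2,numpy as np
a=pickle.load(open("top0.pkl","rb"))["image"];b=pickle.load(open("scene0.pkl","rb"))["image"]
A=cv2.resize(a[188:263,315:390,::-1],(600,600),interpolation=cv2.INTER_CUBIC)
cv2.imwrite("pics/c1.png",A)
from h import *
s=pickle.load(open("top0.pkl","rb"))
print(ray(s,352,228,.074),ray(s,217,230,.074))
E
```

```text
[ 0.54191224 -0.23227757  0.074     ] [0.52241975 0.10765257 0.074     ]
```

View pics/c1.png

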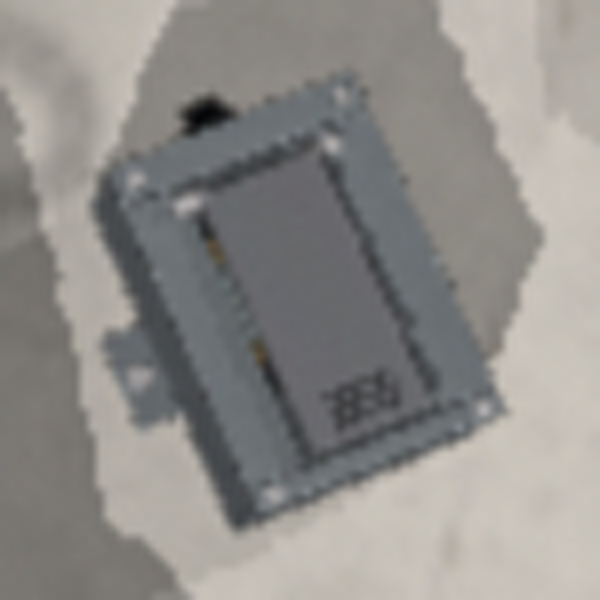

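The crop shows the door: free-edge corners at about (312,458) and (436,403), ribs at (365,402), hinge corners near (200,205) and (328,150). The box screws are at (134,182), (344,94), (484,408) and (270,496).

```bash
python3 - <<'E'
import pickle
from h import *
s=pickle.load(open("top0.pkl","rb")); c=pickle.load(open("scene0.pkl","rb"))
P=lambda x,y,z:ray(s,315+(x+.5)/8-.5,188+(y+.5)/8-.5,z)
fl,fr,hl,hr=[P(*p,.074) for p in((312,458),(436,403),(200,205),(328,150))]
print("door w",np.linalg.norm(fl-fr),np.linalg.norm(hl-hr),"len",np.linalg.norm((fl+fr-hl-hr)/2))
sc=[P(*p,.066) for p in((134,182),(344,94),(484,408),(270,496))]
m=sum(sc)/4; print("screw mean",m)
d=(sc[0]+sc[1]-sc[2]-sc[3]); yaw=np.arctan2(d[1],d[0])
d2=(hl+hr-fl-fr); d3=(fl-fr); print("yaw",yaw,np.arctan2(d2[1],d2[0]),np.arctan2(-d3[0],d3[1]))
x=np.array([np.cos(yaw),np.sin(yaw),0])
f=(fl+fr)/2; p1=f+.012*x; p2=m-.038*x; print("press from door",p1,"from screws",p2, "hyp",np.hypot(*p1[:2]))
print("scene px of press",proj(c,p1))
from plant import r
from scipy.spatial.transform import Rotation as R
st=r.get_state(); Rm=R.from_quat(st["eef_rot"]).as_matrix();print(Rm)
t=p1.copy(); t[2]=.10
print("cm in tool",Rm.T@(t-st["tool_pos"])*100, "tool x yaw",np.arctan2(Rm[1,0],Rm[0,0]))
img=c["image"][:,:,::-1].copy(); import cv2
for q in(p1,fl,fr,hl,hr): cv2.circle(img,tuple(int(round(a)) for a in proj(c,q)),1,(0,0,255),-1)
cv2.imwrite("pics/c2.png",cv2.resize(img[200:300,280:400],(720,600),interpolation=cv2.INTER_CUBIC))
E
```

```text
door w 0.04308059713064043 0.04483512265802215 len 0.0869264320970884
screw mean [ 0.55289181 -0.2359046   0.066     ]
yaw 0.4261786766308926 0.4218468577054829 0.45608351388169344
press from door [ 0.51994451 -0.25109092  0.074     ] from screws [ 0.51829083 -0.25161358  0.066     ] hyp 0.5773984234061205
scene px of press (np.float64(334.94841700873667), np.float64(247.81884814744672))
[[-9.25025215e-01  3.79905424e-01 -4.69870884e-04]
 [ 3.79905687e-01  9.25023967e-01 -1.52603584e-03]
 [-1.45107465e-04 -1.59012825e-03 -9.99998725e-01]]
cm in tool [-57.62295023 -65.89642135  13.91444638] tool x yaw 2.7518983118687026
```

View pics/c2.png

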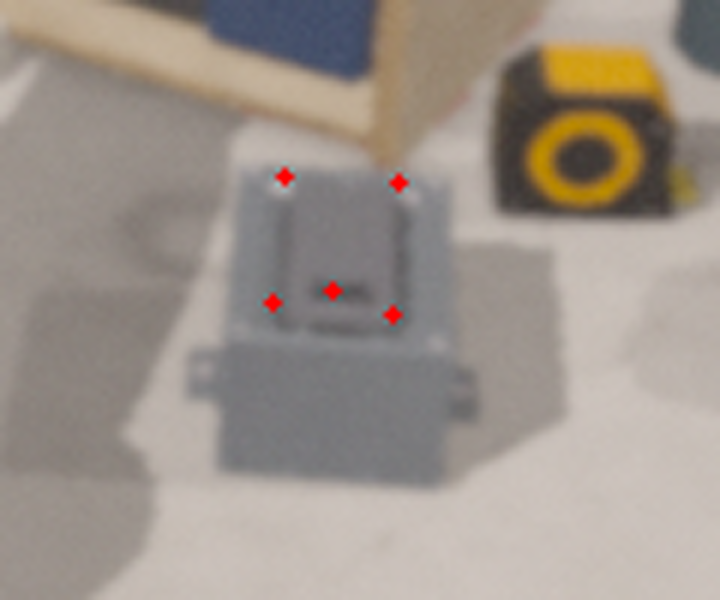

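The projected points land on the door in the second view, so the press point is about (0.519, -0.251) with box yaw about 0.43. I'll move across high up, closing the fingers and turning the tool.

Emit:
{"fn": "carry_out", "kwargs": {
  "rows": [
    [[-37, -43, 0], [0, 0, 80], 1],
    [[-37, -43, 0], [0, 0, 80], 1],
    [[-37, -43, 0], [0, 0, 80], 1],
    [[-37, -43, 0], [0, 0, 80], 1],
    [[-37, -43, 0], [0, 0, 80], 1],
    [[-37, -43, 0], [0, 0, 80], 1],
    [[-37, -43, 0], [0, 0, 80], 1],
    [[-37, -43, 0], [0, 0, 80], 1],
    [[-37, -43, 0], [0, 0, 80], 1],
    [[-37, -43, 0], [0, 0, 80], 1],
    [[-37, -43, 0], [0, 0, 80], 1],
    [[-37, -43, 0], [0, 0, 80], 1]
  ],
  "newtons": 10
}}

```text
clock: 1.3
tool_pos: [0.4172, 0.0346, 0.2388]
eef_rot: [0.781, 0.624, -0.0, 0.001]
contact_force: [-0.7, 0.9, 1.1]
opening: 0.004
finger_force: 0.0
```

```bash
cat > d.py <<'E'
from plant import r
from scipy.spatial.transform import Rotation as R
import numpy as np
st=r.get_state(); M=R.from_quat(st["eef_rot"])
T=R.from_matrix(np.array([[np.cos(.43),np.sin(.43),0],[np.sin(.43),-np.cos(.43),0],[0,0,-1]]).T.T)
print(st["clock"],st["tool_pos"].round(4),st["q"].round(2),st["contact_force"].round(2),st["opening"])
for z in(.12,.074): print("to press z",z,(M.inv().apply(np.array([.519,-.251,z])-st["tool_pos"])*100).round(2))
print("turn",np.degrees((M.inv()*T).as_rotvec()).round(1))
E
python3 d.py
```

```text
1.3 [0.4172 0.0346 0.2388] [-0.29  0.44  0.13  2.16 -0.11  0.55 -0.3 ] [-0.69  0.93  1.14] 0.004173201830509188
to press z 0.12 [-25.58  16.23  11.94]
to press z 0.074 [-25.57  16.23  16.54]
turn [ 0.1  0.1 52.6]
```

Emit:
{"fn": "carry_out", "kwargs": {
  "rows": [
    [[-25.6, 16.2, 2], [0, 0, 52.6], 1],
    [[-25.6, 16.2, 2], [0, 0, 52.6], 1],
    [[-25.6, 16.2, 2], [0, 0, 52.6], 1],
    [[-25.6, 16.2, 2], [0, 0, 52.6], 1],
    [[-25.6, 16.2, 2], [0, 0, 52.6], 1],
    [[-25.6, 16.2, 2], [0, 0, 52.6], 1],
    [[-25.6, 16.2, 2], [0, 0, 52.6], 1],
    [[-25.6, 16.2, 12], [0, 0, 52.6], 1],
    [[-25.6, 16.2, 12], [0, 0, 52.6], 1],
    [[-25.6, 16.2, 12], [0, 0, 52.6], 1],
    [[-25.6, 16.2, 12], [0, 0, 52.6], 1],
    [[-25.6, 16.2, 12], [0, 0, 52.6], 1]
  ]
}}

```text
clock: 2.5
tool_pos: [0.5213, -0.2455, 0.1212]
eef_rot: [0.976, 0.217, 0.002, 0.001]
contact_force: [0.1, -0.6, 0.1]
opening: 0.004
finger_force: 0.0
```

```bash
python3 d.py; python3 - <<'E'
from plant import r
import cv2
s=r.snapshot("scene")["image"][:,:,::-1]
cv2.imwrite("pics/c3.png",cv2.resize(s[180:300,270:414],(720,600),interpolation=cv2.INTER_CUBIC))
E
```

```text
2.5 [ 0.5213 -0.2455  0.1212] [ 0.2   0.81  0.27  1.83 -0.39  0.55 -0.4 ] [ 0.13 -0.56  0.07] 0.0044496637815598875
to press z 0.12 [-0.44  0.4   0.12]
to press z 0.074 [-0.45  0.38  4.72]
turn [ 0.2 -0.1  0.4]
```

View pics/c3.png

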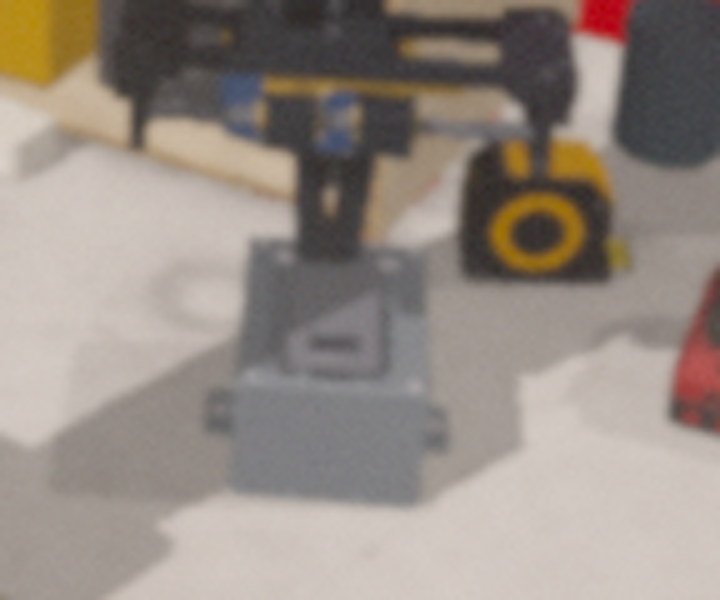

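The picture shows the closed fingers above the middle of the narrow door at about (330,250), with the ribs at (335,343). I'll descend close to it and let the arm settle.

Emit:
{"fn": "carry_out", "kwargs": {
  "rows": [
    [[0, 0, 1], [0, 0, 0], 1],
    [[0, 0, 2], [0, 0, 0], 1],
    [[0, 0, 3], [0, 0, 0], 1],
    [[0, 0, 3.5], [0, 0, 0], 1],
    [[0, 0, 3.5], [0, 0, 0], 1],
    [[0, 0, 3.5], [0, 0, 0], 1]
  ]
}}

```text
clock: 3.15
tool_pos: [0.5198, -0.245, 0.0835]
eef_rot: [0.976, 0.217, -0.0, -0.0]
contact_force: [-0.2, -0.3, 0.2]
opening: 0.003
finger_force: 0.0
```

```bash
python3 d.py
```

```text
3.15 [ 0.5198 -0.245   0.0835] [ 0.22  0.87  0.24  1.85 -0.41  0.47 -0.39] [-0.17 -0.25  0.18] 0.0034539444276876366
to press z 0.12 [-0.33  0.51 -3.65]
to press z 0.074 [-0.33  0.51  0.95]
turn [-0.   0.   0.4]
```

Emit:
{"fn": "carry_out", "kwargs": {
  "rows": [
    [[-0.3, 0.5, 0], [0, 0, 0], 1],
    [[-0.3, 0.5, 0.3], [0, 0, 0], 1],
    [[-0.3, 0.5, 0.6], [0, 0, 0], 1],
    [[-0.3, 0.5, 0.8], [0, 0, 0], 1],
    [[-0.3, 0.5, 0.9], [0, 0, 0], 1],
    [[-0.3, 0.5, 1.0], [0, 0, 0], 1],
    [[-0.3, 0.5, 1.1], [0, 0, 0], 1],
    [[-0.3, 0.5, 1.1], [0, 0, 0], 1]
  ]
}}

```text
clock: 3.95
tool_pos: [0.5191, -0.2507, 0.0727]
eef_rot: [0.976, 0.217, -0.0, -0.0]
contact_force: [-2.1, 0.4, 2.0]
opening: 0.006
finger_force: 1.1
```

```bash
python3 d.py
```

```text
3.95 [ 0.5191 -0.2507  0.0727] [ 0.24  0.89  0.23  1.85 -0.41  0.46 -0.38] [-2.14  0.42  2.04] 0.005825159106105878
to press z 0.12 [-0.02  0.02 -4.73]
to press z 0.074 [-0.02  0.03 -0.13]
turn [-0.   0.   0.4]
```

Contact at the expected height. Now I'll press about 4 mm further.

Emit:
{"fn": "carry_out", "kwargs": {
  "rows": [
    [[0, 0, 0.1], [0, 0, 0], 1],
    [[0, 0, 0.2], [0, 0, 0], 1],
    [[0, 0, 0.3], [0, 0, 0], 1],
    [[0, 0, 0.35], [0, 0, 0], 1],
    [[0, 0, 0.35], [0, 0, 0], 1]
  ]
}}

```text
clock: 4.45
tool_pos: [0.5191, -0.2507, 0.0691]
eef_rot: [0.976, 0.217, -0.0, -0.0]
contact_force: [-2.3, -0.4, 2.6]
opening: 0.003
finger_force: 1.3
```

Pressed about 5 mm, past the release point and short of the stop. Next I'll withdraw quickly, up and then back.

Emit:
{"fn": "carry_out", "kwargs": {
  "rows": [
    [[0, 0, -4], [0, 0, 0], 1],
    [[-2, 0, -8], [0, 0, 0], 1],
    [[-6, 0, -11], [0, 0, 0], 1],
    [[-10, 0, -14], [0, 0, 0], 1],
    [[-13, 0, -17], [0, 0, 0], 1],
    [[-13, 0, -17], [0, 0, 0], 1],
    [[-13, 0, -17], [0, 0, 0], 1],
    [[-13, 0, -17], [0, 0, 0], 1],
    [[-13, 0, -17], [0, 0, 0], 1],
    [[-13, 0, -17], [0, 0, 0], 1],
    [[-13, 0, -17], [0, 0, 0], 1],
    [[-13, 0, -17], [0, 0, 0], 1]
  ]
}}

```text
clock: 5.65
tool_pos: [0.4017, -0.3055, 0.2388]
eef_rot: [0.976, 0.217, -0.0, -0.0]
contact_force: [0.2, 0.1, 0.9]
opening: 0.008
finger_force: 0.0
```

```bash
python3 - <<'E'
from plant import r
import cv2
s=r.snapshot("scene")["image"][:,:,::-1]
cv2.imwrite("pics/c4.png",cv2.resize(s[170:290,164:404],(800,400),interpolation=cv2.INTER_CUBIC))
E
```

```text
(no output)
```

View pics/c4.png

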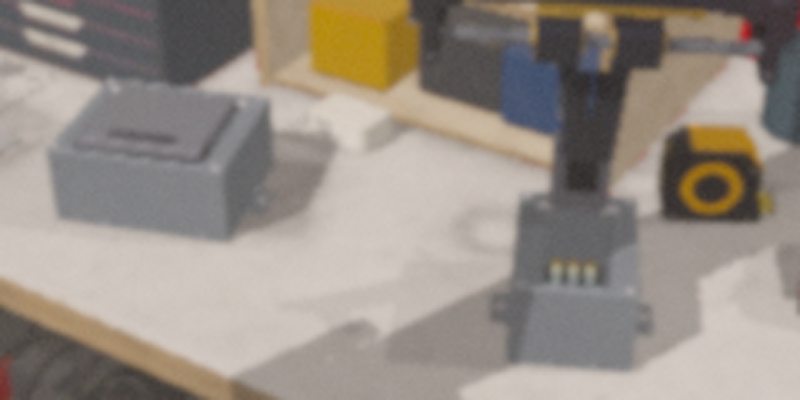

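The three fuses are visible in the box at about (573,272), so the door has lifted, and the wide hatch is shut. The fingers hide the door, so I'll move aside and check that it stays open.

Emit:
{"fn": "carry_out", "kwargs": {
  "rows": [
    [[0, -3, -3], [0, 0, 0], 1],
    [[0, -6, -5], [0, 0, 0], 1],
    [[0, -8, -8], [0, 0, 0], 1],
    [[0, -8, -8], [0, 0, 0], 1],
    [[0, -8, -8], [0, 0, 0], 1],
    [[0, -8, -8], [0, 0, 0], 1],
    [[0, -8, -8], [0, 0, 0], 1],
    [[0, -8, -8], [0, 0, 0], 1],
    [[0, -8, -8], [0, 0, 0], 1],
    [[0, -8, -8], [0, 0, 0], 1]
  ]
}}

```text
clock: 6.7
tool_pos: [0.3676, -0.2335, 0.3189]
eef_rot: [0.976, 0.217, -0.0, -0.0]
contact_force: [-0.7, -0.3, -0.1]
opening: 0.005
finger_force: 0.0
```

```bash
python3 - <<'E'
from plant import r
import cv2,numpy as np
s=r.snapshot("scene")["image"][:,:,::-1];t=r.snapshot("top")["image"][:,:,::-1]
z=lambda i:cv2.resize(i,(390,390),interpolation=cv2.INTER_CUBIC)
cv2.imwrite("pics/c5.png",np.hstack([z(s[180:300,270:390]),z(t[160:280,290:410])]))
E
```

```text
(no output)
```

View pics/c5.png

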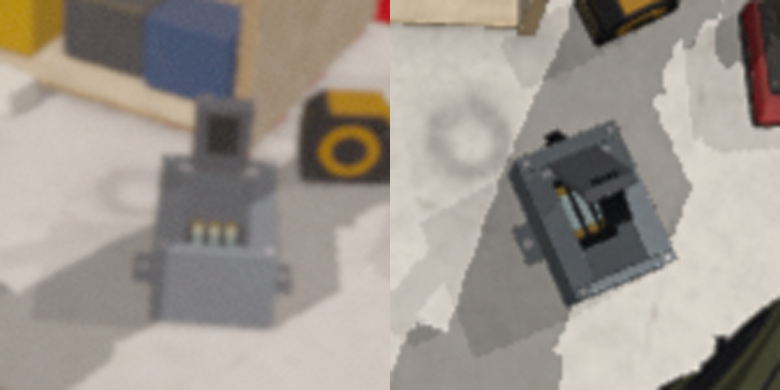

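Both views show the narrow door standing fully open (left panel about (222,130)), with the fuses exposed and the robot clear of it.

```bash
python3 -c "
from plant import r
print(r.finish_job())"
```

```text
the job is handed in; nothing more can be done
None
```

The fuse box door was pressed once, sprang fully open and stayed open; the wide hatch stayed shut, nothing else was touched, and the job was handed in at about 7 s on the robot's clock.

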